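# Nest the pastry cutters in their dishes

### The arm

A 6-joint arm with a two-finger parallel gripper is mounted at the origin on the work surface. World frame = base frame: x ahead of the robot, y to its left, z up, the work surface at z = 0. Lengths are in m, angles in degrees, forces in N, time in s.
With the tool pointing down it reaches from about 0.375 to 0.9 m from the base axis. Payload 3.1 kg.
Tool frame: the origin (TCP) lies at the very end of the fingers, on their centre line; the grasp point (between the pads) lies bot.grip_point_offset behind it (bot.grip_point_offset is the distance from the TCP to the grasp point, in m); z points along the fingers, y is the line along which they close (so a half turn about z gives the same grasp; the last joint's range is limited). The gripper opens to 87 mm and grips with 3 to 60 N. Pads are 19 mm wide; open, the fingers measure 117 mm over their backs; the gripper's body (75 mm by 190 mm) begins 51 mm behind the grasp point.
Start: joints at [-10.227, 30.224, 82.088, -0, 67.689, -10.227], TCP at [0.625, 0, 0.223] pointing down, gripper open.
Joint ranges: [-176.69, 176.69], [-43.24, 126.21], [12.49, 139.97], [-82, 262], [0, 151.66], [-163.58, 163.58]. Speed limits (degrees/s): [159.86, 159.86, 180, 180, 180, 180].

### API

Orientations are given as a 3x3 rotation matrix whose columns are the frame's x, y, z axes.
In Python, from rig import bot, viewer, ticket gives the robot as it stands.
- The arm moves only by the tool servo_tool, never from a script. Its argument "targets" is a list of rows, each an object with "offset": the shift along the tool's x, y, z in m, a list of three; "dr": the turn, a rotation vector about the tool's x, y, z in degrees, a list of three. In form: [{"offset": [x, y, z], "dr": [ax, ay, az]}, ...]. A call has 1 to 20 rows; each row is the pose to reach, as a shift and turn from the pose commanded when the call began, along the tool's axes at that moment; what a row does not reach only later rows make up. A row lasts 1/12 s, in which the tool goes at most 41.7 mm and 7.16 degrees, less where a joint would pass 70% of its speed; a pose out of reach is approached as far as the arm can. A call with a gripper value outside its range is refused whole. "gripper" is the gripper command: -1 is fully open, 1 is shut, values between are in proportion, set as the call begins (left out, the last holds). The fingers move at their own pace and stop on an object; the grip force is fixed at half the most. Time passes only in rows, so rows that repeat a pose let the fingers close. It gives the time, the measured TCP pose, the force, the opening and the grip force at its end, in the units of the state.
- bot.read_state(): the state, without advancing time (a new reading comes with each control period).
- viewer.capture(name): name is "scene" or "side" or "wrist"; returns a dict with "color" (384x512x3 uint8, red, green, blue), "camera_matrix" (3x3 intrinsics, pixels), "k1" (the pictures are not rectified: a ray, as slopes to the right and down, at radius r is drawn at 1 + k1 r^2 times it, then the intrinsics apply), "R" (3x3) and "t" (3): a world point X has camera coordinates R X + t. Camera axes: x right, y down, z forward; pixel columns grow to the right and rows downward; lengths in m; the calibration is good to about 2 mm. A picture is of the moment at which its call begins. There is no depth.
- ticket.hand_in(): hands the job in; it is judged then, once.
The state is a dict: "time_s": time; "joint_positions": joint angles; "qvel": joint speeds; "tau": joint torques, N m; "position": TCP position; "tcp_rot": TCP orientation; "force": force on the tool from outside, world axes, zero at the start; "moment": the same for the moment, N m; "opening": opening from 0.0 (shut) to 1.0 (fully open); "grasp_force": force on a finger pad.
Only numpy, scipy, OpenCV 4.12 (cv2) and the standard library are available. Lean on these libraries where they do the work, as an engineer would, in place of code of your own. Each camera call takes 0.05 s, during which the arm holds its last target. There are 200 camera calls.

### The job

Put the washed pastry cutters away: nest the three round ones in the round dish and the two square ones in the square dish. In each dish stand the smallest in the middle first, then set each next larger one down over it, so that all stand flat on the dish's floor, about centred, the squares in line with the sides of their dish. Do not shift the flour shaker or the dough scraper.

Things in the scene. Friction and masses are not known exactly. Their poses are not given: they have to be found in the camera images.
- round_small_c (a point): Small round pastry cutter: a plain steel ring, open at top and bottom, 32 mm outside diameter, wall 2.5 mm (27 mm inside), 50 mm high, loose, standing upright. The point is its centre, on its axis half-way up (25 mm above its lower edge); z is up along its axis. About 50 g.
- round_medium_c (a point): Medium round pastry cutter: a plain steel ring, open at top and bottom, 48 mm outside diameter, wall 2.5 mm (43 mm inside), 50 mm high, loose, standing upright. The point is its centre, on its axis half-way up (25 mm above its lower edge); z is up along its axis. About 80 g.
- round_large_c (a point): Large round pastry cutter: a plain steel ring, open at top and bottom, 64 mm outside diameter, wall 2.5 mm (59 mm inside), 50 mm high, loose, standing upright. The point is its centre, on its axis half-way up (25 mm above its lower edge); z is up along its axis. About 110 g.
- square_small_c (a point): Small square pastry cutter: a plain steel square tube, open at top and bottom, 34 mm outside across the flats, wall 2.5 mm (29 mm inside), 50 mm high, loose, standing upright. The point is its centre, half-way up (25 mm above its lower edge); x and y are square to its sides, z is up. About 60 g.
- square_large_c (a point): Large square pastry cutter: a plain steel square tube, open at top and bottom, 56 mm outside across the flats, wall 2.5 mm (51 mm inside), 50 mm high, loose, standing upright. The point is its centre, half-way up (25 mm above its lower edge); x and y are square to its sides, z is up. About 110 g.
- round_dish: Round white dish, fixed to the bench: 96 mm outside diameter, 90 mm inside, floor 3 mm thick, low rim 8 mm high overall. Origin at the centre of its underside, on the bench; z is up.
- square_dish: Square white dish, fixed to the bench: 86 mm outside, 80 mm inside, floor 3 mm thick, low rim 8 mm high overall. Origin at the centre of its underside, on the bench; x and y are parallel to its sides, z is up.
- shaker: Bystander: round aluminium flour shaker with dark domed top, 63 mm diameter, 104 mm high, standing loose among the work. Origin at the centre of its underside.
- scraper: Bystander: dough scraper lying flat, steel blade and dark wooden grip along its own y, about 95 by 110 mm, 24 mm high. Origin at its underside, near the middle.

How it is judged (in metres and radians):
At the end, for the whole second after the job is handed in: All five stand flat on their dish floors (tilt under 0.06 rad), at rest; large ones within 16 mm of the dish centre, medium round within 8 mm of the large, small round within 8 mm of the medium, small square within 14 mm of the large, both squares within 0.25 rad of their dish's sides (height (world z) of each of round_small_c, round_medium_c, round_large_c, square_small_c, square_large_c below 0.033 m and angle between each of round_small_c, round_medium_c, round_large_c, square_small_c, square_large_c's own z axis and vertical below 0.06 rad and linear speed of each of round_small, round_medium, round_large, square_small, square_large below 0.02 m/s and angular speed of each of round_small, round_medium, round_large, square_small, square_large below 0.2 rad/s and horizontal distance between round_large_c and round_dish below 0.016 m and horizontal distance between round_medium_c and round_large_c below 0.008 m and horizontal distance between round_small_c and round_medium_c below 0.008 m and horizontal distance between square_large_c and square_dish below 0.016 m and horizontal distance between square_small_c and square_large_c below 0.014 m and (angle between the x axis of square_small_c and the x axis of square_dish, either way round below 0.25 rad or angle between the x axis of square_small_c and the y axis of square_dish, either way round below 0.25 rad) and (angle between the x axis of square_large_c and the x axis of square_dish, either way round below 0.25 rad or angle between the x axis of square_large_c and the y axis of square_dish, either way round below 0.25 rad)); the robot touches nothing.
It fails at once if the medium round cutter set in the round dish before the small one stands there (horizontal distance between round_medium_c and round_dish below 0.03 m and height (world z) of round_medium_c below 0.036 m and horizontal distance between round_small_c and round_dish above 0.03 m).
It fails at once if the large round cutter set in the round dish before the medium one stands there (horizontal distance between round_large_c and round_dish below 0.03 m and height (world z) of round_large_c below 0.036 m and horizontal distance between round_medium_c and round_dish above 0.03 m).
It fails at once if the large square cutter set in the square dish before the small one stands there (horizontal distance between square_large_c and square_dish below 0.03 m and height (world z) of square_large_c below 0.036 m and horizontal distance between square_small_c and square_dish above 0.03 m).
It fails at once if the flour shaker or scraper pushed more than 30 mm, or the shaker tipped over (distance of any of shaker, scraper from where it was at the start of the episode above 0.03 m or angle between shaker's own z axis and vertical above 0.5 rad).
It also fails if it takes over 125 s, if anything falls off the work surface, if the arm or the gripper's body presses on something with over 40 N, if the wrist force passes 120 N, or if a joint passes its speed limit or range.

## Working session

There is one attempt and no reset: what is moved stays moved. The work goes in short steps, Python scripts to look and compute and a tool call to move; the robot and the scene stay as the last step left them, time stands still between calls to the robot, and variables do not carry over. Pictures are saved under pics/ and viewed, at most 14 in all, crops included, and the job is handed in when it is done.

Besides the shell and the picture viewer there is one more tool, called after ">>>" as name(argument=value, ...) on one line, values as JSON. servo_tool: Moves the arm, as the interface text tells. Its arguments: {"type":"object","properties":{"targets":{"type":"array"},"gripper":{"type":"number"}},"required":["targets"]}

```bash
ls; mkdir -p pics; python3 - <<'E'
from rig import bot, viewer
import cv2, numpy as np
s=bot.read_state()
print(s['time_s'],s['position'],s['tcp_rot'],s['opening'],bot.grip_point_offset)
ims=[]
for n in ("scene","side","wrist"):
    c=viewer.capture(n); cv2.imwrite(f"pics/{n}0.png",c["color"][:,:,::-1])
    np.savez(f"pics/{n}0.npz",**c)
    print(n,c["camera_matrix"].tolist(),c["k1"],np.round(c["R"],3).tolist(),np.round(c["t"],4).tolist(), 'cam', np.round(-c["R"].T@c["t"],3))
E
```

```text
pics
0.0 [6.24269292e-01 1.61869894e-04 2.21565276e-01] [[ 1.70814655e-05  9.99997732e-01 -2.12982912e-03]
 [ 9.99999924e-01 -1.62505974e-05  3.90126904e-04]
 [ 3.90091408e-04 -2.12983562e-03 -9.99997656e-01]] 0.9994443855986875 0.0187
scene [[370.95219540050203, 0.0, 255.19078125241302], [0.0, 370.95219540050203, 199.556598439094], [0.0, 0.0, 1.0]] 0.00765102706406183 [[0.609, 0.793, -0.006], [0.621, -0.482, -0.618], [-0.493, 0.373, -0.786]] [-0.324, -0.2954, 1.1898] cam [ 0.968 -0.329  0.751]
side [[473.5327020823016, 0.0, 255.65218277776088], [0.0, 473.5327020823016, 195.87847346268373], [0.0, 0.0, 1.0]] -0.13148301281581168 [[-0.93, -0.367, 0.003], [-0.265, 0.666, -0.697], [0.253, -0.649, -0.717]] [0.473, 0.1559, 1.4015] cam [0.126 0.98  1.112]
wrist [[314.8558807183591, 0.0, 258.2477789614631], [0.0, 314.8558807183591, 192.91362723798457], [0.0, 0.0, 1.0]] 0.004289308018933739 [[1.0, -0.0, -0.002], [0.0, -0.965, 0.262], [-0.002, -0.262, -0.965]] [-0.6243, -0.0301, 0.3911] cam [0.625 0.073 0.384]
```

View pics/scene0.png

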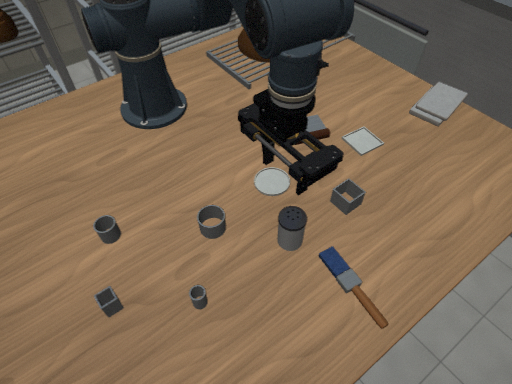

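View pics/side0.png

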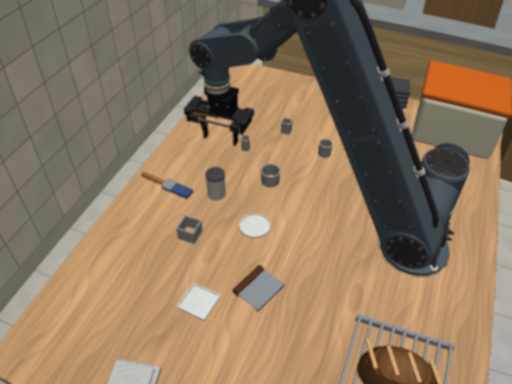

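View pics/wrist0.png

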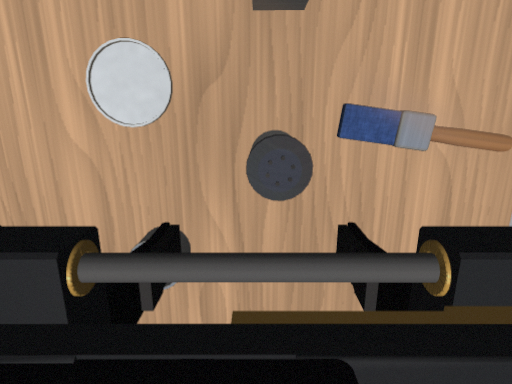

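The scene view shows the round dish (272,182), square dish (363,141), shaker (291,228), large square (347,197), large round (212,222), medium (107,230), small square (109,301) and small round (199,297). The side view shows the same objects at (255,225), (199,302), (216,184), (190,230), (270,176), (325,149), (286,126) and (245,143). The wrist view shows the round dish (130,82) and the shaker (279,167).

```bash
cat > h.py <<'E'
import cv2, numpy as np
def ray(c,uv):
    K=c["camera_matrix"]; d=np.array([(uv[0]-K[0,2])/K[0,0],(uv[1]-K[1,2])/K[1,1]]); s=d.copy()
    for _ in range(20): s=d/(1+c["k1"]*(s@s))
    v=c["R"].T@np.array([s[0],s[1],1.]); return -c["R"].T@c["t"], v/np.linalg.norm(v)
def plane(c,uv,z):
    o,v=ray(c,uv); return o+v*(z-o[2])/v[2]
def tri(rays):
    A=sum(np.eye(3)-np.outer(v,v) for o,v in rays); b=sum((np.eye(3)-np.outer(v,v))@o for o,v in rays)
    X=np.linalg.solve(A,b); return X, max(np.linalg.norm(np.cross(X-o,v)) for o,v in rays)
def proj(c,X):
    p=c["R"]@X+c["t"]; s=p[:2]/p[2]; s=s*(1+c["k1"]*(s@s)); K=c["camera_matrix"]; return np.array([s[0]*K[0,0]+K[0,2],s[1]*K[1,1]+K[1,2]])
def graymask(c,sat=75):
    hsv=cv2.cvtColor(c["color"],cv2.COLOR_RGB2HSV); return (hsv[...,1]<sat).astype(np.uint8)*255
def blob(c,uv,m):
    n,l,st,ce=cv2.connectedComponentsWithStats(m)
    k=l[int(round(uv[1])),int(round(uv[0]))]
    if k==0:
        d=np.where(l>0,(np.indices(l.shape)[0]-uv[1])**2+(np.indices(l.shape)[1]-uv[0])**2,1e9); k=l.flat[d.argmin()]
    cn=max(cv2.findContours((l==k).astype(np.uint8),0,1)[0],key=cv2.contourArea)
    f=np.zeros_like(m); cv2.drawContours(f,[cn],-1,255,-1); M=cv2.moments(f,True)
    return np.array([M['m10']/M['m00'],M['m01']/M['m00']]), cn, M['m00']
E
python3 - <<'E'
from h import *
S=dict(np.load("pics/scene0.npz"));D=dict(np.load("pics/side0.npz"))
P=dict(rdish=((272,182),(255,225)),sdish=((363,141),(199,302)),shaker=((291,235),(216,187)),sl=((347,205),(190,238)),rl=((212,230),(270,180)),rm=((107,237),(325,152)),ss=((109,301),(286,129)),rs=((199,303),(245,146)),scraper=((315,125),(262,290)))
ms,md=graymask(S),graymask(D)
for k,(a,b) in P.items():
    ca,_,na=blob(S,a,ms); cb,_,nb=blob(D,b,md)
    X,e=tri([ray(S,ca),ray(D,cb)]); print(k,ca.round(1),na,cb.round(1),nb,X.round(4),'err',round(e,4), 'rad',np.hypot(X[0],X[1]).round(3))
E
```

```text
rdish [271.5 181. ] 842.0 [254.3 225. ] 641.0 [0.476  0.0965 0.0057] err 0.0012 rad 0.486
sdish [362.2 140.4] 695.0 [198.3 300.9] 980.0 [0.5165 0.4035 0.0058] err 0.001 rad 0.655
shaker [291.  227.6] 1072.0 [215.3 183.2] 526.0 [0.6421 0.0165 0.0527] err 0.001 rad 0.642
sl [347.1 195.8] 811.0 [188.9 228.6] 515.0 [0.6451 0.2009 0.0294] err 0.0007 rad 0.676
rl [211.3 221. ] 792.0 [270.  174.6] 374.0 [ 0.5015 -0.109   0.0296] err 0.0013 rad 0.513
rm [106.7 228.6] 570.0 [324.8 147.3] 210.0 [ 0.3695 -0.3141  0.0296] err 0.0016 rad 0.485
ss [108.  301.2] 531.0 [285.9 125.3] 150.0 [ 0.5394 -0.3847  0.0294] err 0.0009 rad 0.663
rs [197.9 296.3] 342.0 [244.9 142.2] 112.0 [ 0.6432 -0.2342  0.0307] err 0.0009 rad 0.684
scraper [305.4 149.5] 2239.0 [260.8 289.3] 995.0 [ 0.3949  0.2825 -0.0461] err 0.0135 rad 0.486
```

Triangulation gives heights of about 29 mm for the cutters, 6 mm for the dishes and 53 mm for the shaker, which is consistent. Next is a wrist view from behind the cutters, then a second from the rs approach.

>>> servo_tool(targets=[{"offset":[-0.48,-0.075,0],"dr":[0,0,0]},{"offset":[-0.48,-0.075,0],"dr":[0,0,0]},{"offset":[-0.48,-0.075,0],"dr":[0,0,0]},{"offset":[-0.48,-0.075,0],"dr":[0,0,0]},{"offset":[-0.48,-0.075,0],"dr":[0,0,0]},{"offset":[-0.48,-0.075,0],"dr":[0,0,0]},{"offset":[-0.48,-0.075,0],"dr":[0,0,0]},{"offset":[-0.48,-0.075,0],"dr":[0,0,0]},{"offset":[-0.48,-0.075,0],"dr":[0,0,0]},{"offset":[-0.48,-0.075,0],"dr":[0,0,0]},{"offset":[-0.48,-0.075,0],"dr":[0,0,0]},{"offset":[-0.48,-0.075,0],"dr":[0,0,0]},{"offset":[-0.48,-0.075,0],"dr":[0,0,0]},{"offset":[-0.48,-0.075,0],"dr":[0,0,0]},{"offset":[-0.48,-0.075,0],"dr":[0,0,0]},{"offset":[-0.48,-0.075,0],"dr":[0,0,0]}])

```text
time_s: 1.48
position: [0.5503, -0.4781, 0.2222]
tcp_rot: [[-0.002, 1.0, -0.001], [1.0, 0.002, 0.002], [0.002, -0.001, -1.0]]
force: [0.6, 0.2, 0.5]
opening: 1.001
grasp_force: 0.0
```

```bash
python3 - <<'E'
from rig import bot, viewer
from h import *
s=bot.read_state(); print(s['time_s'],s['position'],s['joint_positions'])
c=viewer.capture("wrist"); np.savez("pics/wrist1.npz",**c)
m=graymask(c)
cv2.imwrite("pics/wrist1.png",np.hstack([c["color"][:,:,::-1]]))
for X in ([.6432,-.2342,.03],[.3695,-.3141,.03],[.5015,-.109,.03],[.5394,-.3847,.03],[.476,.0965,.005],[.6421,.0165,.1]): print(proj(c,np.array(X)).round(0))
E
```

```text
1.4833 [ 0.55031302 -0.47806925  0.22223487] [-4.97522154e+01  3.87677481e+01  6.51493937e+01  2.94788974e-02
  7.61765025e+01 -4.98457418e+01]
[357. -80.]
[79. 14.]
[ 200. -260.]
[248.  88.]
[ 157. -606.]
[ 440. -759.]
```

View pics/wrist1.png

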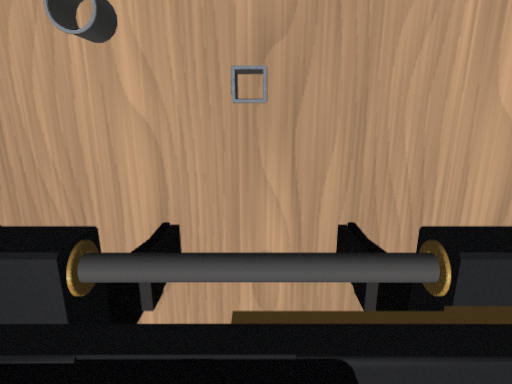

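The wrist view shows the small square at (249,84), nearly axis-parallel, and the medium ring at (72,12). I'm already next to the small square, so I'll pick that first.

```bash
cat >> h.py <<'E'
def darkmask(c,sat=90,top=220):
    m=graymask(c,sat); m[top:]=0; return m
def rim(c,uv,z,top=220,sat=90):
    """outline of blob near uv cast on height z: (minAreaRect, circle)"""
    _,cn,_=blob(c,uv,darkmask(c,sat,top))
    P=np.array([plane(c,p[0],z)[:2] for p in cn]).astype(np.float32)*1000
    return cv2.minAreaRect(P), cv2.minEnclosingCircle(P)
E
python3 - <<'E'
from h import *
c=dict(np.load("pics/wrist1.npz")); print(rim(c,(249,70),.05))
D=dict(np.load("pics/side0.npz")); _,cn,_=blob(D,(199,302),graymask(D,60))
print('sdish',cv2.minAreaRect(np.array([plane(D,p[0],.008)[:2]*1000 for p in cn]).astype(np.float32)))
print('scraper px corners', [plane(D,p,.01).round(3)[:2].tolist() for p in ((234,293),(262,266),(284,285),(258,309))])
E
```

```text
(((540.2613525390625, -382.3513488769531), (35.90274429321289, 36.42844772338867), 0.4419879615306854), ((540.646240234375, -382.44537353515625), 24.563364028930664))
sdish ((515.4737548828125, 402.633056640625), (89.79557800292969, 88.82110595703125), 84.10830688476562)
scraper px corners [[0.435, 0.346], [0.397, 0.234], [0.317, 0.272], [0.356, 0.369]]
```

>>> servo_tool(targets=[{"offset":[0.03,-0.01,0],"dr":[0,0,0]},{"offset":[0.03,-0.01,0],"dr":[0,0,0]},{"offset":[0.03,-0.01,0],"dr":[0,0,0]},{"offset":[0.03,-0.01,0],"dr":[0,0,0]}])

```text
time_s: 1.87
position: [0.5409, -0.4492, 0.2233]
tcp_rot: [[-0.002, 1.0, 0.001], [1.0, 0.002, -0.001], [-0.001, 0.001, -1.0]]
force: [0.8, 0.3, -0.5]
opening: 1.001
grasp_force: 0.0
```

```bash
python3 - <<'E'
from rig import bot, viewer
from h import *
s=bot.read_state(); print(s['position'])
c=viewer.capture("wrist"); np.savez("pics/wrist2.npz",**c)
a=dict(np.load("pics/wrist1.npz"))
q=proj(c,np.array([.5394,-.3847,.05]));print(q)
print(rim(c,q,.05))
print(tri([ray(a,blob(a,(249,70),darkmask(a))[0]),ray(c,blob(c,q,darkmask(c))[0])]))
E
```

```text
[ 0.54090478 -0.44918995  0.22333976]
[256.41019209 115.69072806]
(((540.5427856445312, -382.262939453125), (36.625247955322266, 36.07989501953125), 0.0914974957704544), ((540.5401611328125, -382.47369384765625), 24.839513778686523))
(array([ 0.54058197, -0.38188535,  0.05161955]), np.float64(8.670175965840729e-05))
```

>>> servo_tool(targets=[{"offset":[0.04,0,0],"dr":[0,0,0]},{"offset":[0.067,0,0.03],"dr":[0,0,0]},{"offset":[0.067,0,0.07],"dr":[0,0,0]},{"offset":[0.067,0,0.11],"dr":[0,0,0]},{"offset":[0.067,0,0.15],"dr":[0,0,0]},{"offset":[0.067,0,0.18],"dr":[0,0,0]},{"offset":[0.067,0,0.197],"dr":[0,0,0]},{"offset":[0.067,0,0.205],"dr":[0,0,0]},{"offset":[0.067,0,0.205],"dr":[0,0,0]},{"offset":[0.067,0,0.205],"dr":[0,0,0]}])

```text
time_s: 2.75
position: [0.5408, -0.3839, 0.0181]
tcp_rot: [[0.0, 1.0, 0.001], [1.0, -0.0, -0.001], [-0.001, 0.001, -1.0]]
force: [-0.3, -0.8, -0.6]
opening: 1.004
grasp_force: 0.0
```

>>> servo_tool(targets=[{"offset":[0,0,0],"dr":[0,0,0]},{"offset":[0,0,0],"dr":[0,0,0]},{"offset":[0,0,0],"dr":[0,0,0]},{"offset":[0,0,0],"dr":[0,0,0]},{"offset":[0,0,0],"dr":[0,0,0]},{"offset":[0,0,0],"dr":[0,0,0]},{"offset":[0,0,0],"dr":[0,0,0]},{"offset":[0,0,0],"dr":[0,0,0]}], gripper=1)

```text
time_s: 3.42
position: [0.5399, -0.383, 0.0176]
tcp_rot: [[-0.0, 1.0, -0.0], [1.0, 0.0, 0.0], [0.0, -0.0, -1.0]]
force: [-0.3, 0.0, 0.6]
opening: 0.475
grasp_force: 0.0
```

>>> servo_tool(targets=[{"offset":[0,0,0],"dr":[0,0,0]},{"offset":[0,0,0],"dr":[0,0,0]},{"offset":[0,0,0],"dr":[0,0,0]},{"offset":[0,0,0],"dr":[0,0,0]},{"offset":[0,0,-0.02],"dr":[0,0,0]},{"offset":[0,0,-0.06],"dr":[0,0,0]},{"offset":[0,0,-0.1],"dr":[0,0,0]},{"offset":[0,0,-0.14],"dr":[0,0,0]},{"offset":[0,0,-0.17],"dr":[0,0,0]},{"offset":[0,0,-0.2],"dr":[0,0,0]},{"offset":[0.03,0,-0.2],"dr":[0,0,0]}])

```text
time_s: 4.33
position: [0.5436, -0.3612, 0.2253]
tcp_rot: [[0.004, 1.0, 0.013], [1.0, -0.004, -0.015], [-0.015, 0.013, -1.0]]
force: [1.8, -0.7, -0.1]
opening: 0.39
grasp_force: 30.0
```

>>> servo_tool(targets=[{"offset":[0.64,-0.024,0],"dr":[0,0,0]},{"offset":[0.64,-0.024,0],"dr":[0,0,0]},{"offset":[0.64,-0.024,0],"dr":[0,0,0]},{"offset":[0.64,-0.024,0],"dr":[0,0,0]},{"offset":[0.64,-0.024,0],"dr":[0,0,0]},{"offset":[0.64,-0.024,0],"dr":[0,0,0]},{"offset":[0.64,-0.024,0],"dr":[0,0,0]},{"offset":[0.64,-0.024,0],"dr":[0,0,0]},{"offset":[0.64,-0.024,0],"dr":[0,0,0]},{"offset":[0.64,-0.024,0],"dr":[0,0,0]},{"offset":[0.64,-0.024,0],"dr":[0,0,0]},{"offset":[0.64,-0.024,0],"dr":[0,0,0]},{"offset":[0.64,-0.024,0],"dr":[0,0,0]},{"offset":[0.64,-0.024,0],"dr":[0,0,0]},{"offset":[0.64,-0.024,0],"dr":[0,0,0]},{"offset":[0.64,-0.024,0],"dr":[0,0,6]},{"offset":[0.64,-0.024,0],"dr":[0,0,6]},{"offset":[0.64,-0.024,0],"dr":[0,0,6]},{"offset":[0.64,-0.024,0],"dr":[0,0,6]}])

```text
time_s: 5.92
position: [0.5156, 0.2861, 0.2172]
tcp_rot: [[0.103, 0.995, -0.001], [0.995, -0.103, -0.001], [-0.001, -0.001, -1.0]]
force: [-0.5, -0.7, -0.8]
opening: 0.388
grasp_force: 30.0
```

```bash
python3 - <<'E'
from rig import bot, viewer
from h import *
s=bot.read_state(); print(s['time_s'],s['position'])
c=viewer.capture("wrist"); np.savez("pics/wrist3.npz",**c)
cv2.imwrite("pics/wrist3.png",c["color"][:,:,::-1])
q=proj(c,np.array([.516,.4025,.008]));print(q)
print(rim(c,q,.008,sat=60))
E
```

```text
5.9167 [0.51560477 0.28613869 0.21721955]
[247.67377862  67.00831001]
(((517.2691040039062, 406.0863037109375), (85.9030990600586, 86.79222869873047), 84.0735855102539), ((517.5808715820312, 406.4915466308594), 60.406551361083984))
```

View pics/wrist3.png

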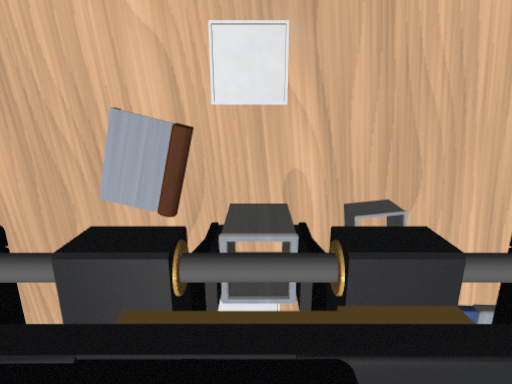

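The wrist view shows the square dish at (249,62) (86 mm, yaw -6°), the scraper at (148,160), the held cutter at (258,250) and the large square at (375,215).

>>> servo_tool(targets=[{"offset":[0.04,-0.003,0],"dr":[0,0,0]},{"offset":[0.08,-0.007,0],"dr":[0,0,0]},{"offset":[0.12,-0.011,0],"dr":[0,0,0]},{"offset":[0.12,-0.011,0.04],"dr":[0,0,0]},{"offset":[0.12,-0.011,0.08],"dr":[0,0,0]},{"offset":[0.12,-0.011,0.12],"dr":[0,0,0]},{"offset":[0.12,-0.011,0.155],"dr":[0,0,0]},{"offset":[0.12,-0.011,0.18],"dr":[0,0,0]},{"offset":[0.12,-0.011,0.188],"dr":[0,0,0]},{"offset":[0.12,-0.011,0.188],"dr":[0,0,0]},{"offset":[0.12,-0.011,0.188],"dr":[0,0,0]}])

```text
time_s: 6.88
position: [0.5188, 0.4069, 0.0303]
tcp_rot: [[0.106, 0.994, 0.001], [0.994, -0.106, 0.0], [0.001, 0.001, -1.0]]
force: [0.3, 0.0, -1.0]
opening: 0.389
grasp_force: 30.0
```

>>> servo_tool(targets=[{"offset":[0,-0.0015,0.005],"dr":[0,0,0]},{"offset":[0,-0.0015,0.009],"dr":[0,0,0]},{"offset":[0,-0.0015,0.009],"dr":[0,0,0]},{"offset":[0,-0.0015,0.009],"dr":[0,0,0]}])

```text
time_s: 7.22
position: [0.5164, 0.4079, 0.0215]
tcp_rot: [[0.104, 0.995, 0.001], [0.995, -0.104, 0.001], [0.001, 0.001, -1.0]]
force: [0.3, -0.6, -0.9]
opening: 0.391
grasp_force: 30.0
```

>>> servo_tool(targets=[{"offset":[0,0,0],"dr":[0,0,0]},{"offset":[0,0,0],"dr":[0,0,0]},{"offset":[0,0,0],"dr":[0,0,0]},{"offset":[0,0,0],"dr":[0,0,0]},{"offset":[0,0,-0.02],"dr":[0,0,0]},{"offset":[0,0,-0.06],"dr":[0,0,0]},{"offset":[0,0,-0.1],"dr":[0,0,0]},{"offset":[0,0,-0.14],"dr":[0,0,0]},{"offset":[0,0,-0.18],"dr":[0,0,0]},{"offset":[0,0,-0.2],"dr":[0,0,0]},{"offset":[0,0,-0.2],"dr":[0,0,0]}], gripper=-1)

```text
time_s: 8.13
position: [0.5193, 0.4097, 0.2277]
tcp_rot: [[0.104, 0.994, 0.012], [0.995, -0.104, 0.006], [0.008, 0.011, -1.0]]
force: [1.2, -0.0, 0.3]
opening: 0.99
grasp_force: 0.0
```

>>> servo_tool(targets=[{"offset":[-0.306,0.161,0],"dr":[0,0,0]},{"offset":[-0.306,0.161,0],"dr":[0,0,0]},{"offset":[-0.306,0.161,0],"dr":[0,0,0]},{"offset":[-0.306,0.161,0],"dr":[0,0,0]},{"offset":[-0.306,0.161,0],"dr":[0,0,0]},{"offset":[-0.306,0.161,0],"dr":[0,0,0]},{"offset":[-0.306,0.161,0],"dr":[0,0,0]},{"offset":[-0.306,0.161,0],"dr":[0,0,0]},{"offset":[-0.306,0.161,0],"dr":[0,0,0]},{"offset":[-0.306,0.161,0],"dr":[0,0,0]},{"offset":[-0.306,0.161,0],"dr":[0,0,0]},{"offset":[-0.306,0.161,0],"dr":[0,0,0]}])

```text
time_s: 9.13
position: [0.643, 0.088, 0.2197]
tcp_rot: [[0.104, 0.995, -0.002], [0.995, -0.104, 0.001], [0.001, -0.002, -1.0]]
force: [0.5, 0.3, 0.4]
opening: 0.999
grasp_force: 0.0
```

```bash
cat > look.py <<'E'
import sys
from rig import bot, viewer
from h import *
def look(name,X,sat=90):
    s=bot.read_state(); print(s['time_s'],s['position'].round(4),'yaw',np.degrees(np.arctan2(s['tcp_rot'][1,1],s['tcp_rot'][0,1])).round(1))
    c=viewer.capture("wrist"); np.savez(f"pics/{name}.npz",**c); cv2.imwrite(f"pics/{name}.png",c["color"][:,:,::-1])
    q=proj(c,np.array(X)); print('expect px',q.round(0)); print(rim(c,q,X[2],sat=sat)); return c
E
python3 -c "
from look import *
look('wrist4',[.645,.201+.0265,.05])"
```

```text
9.1333 [0.643  0.088  0.2197] yaw -5.9
expect px [246.  37.]
(((645.5540161132812, 203.52749633789062), (58.67863464355469, 59.03097915649414), 0.22344279289245605), ((645.5065307617188, 203.75502014160156), 40.122962951660156))
```

View pics/wrist4.png

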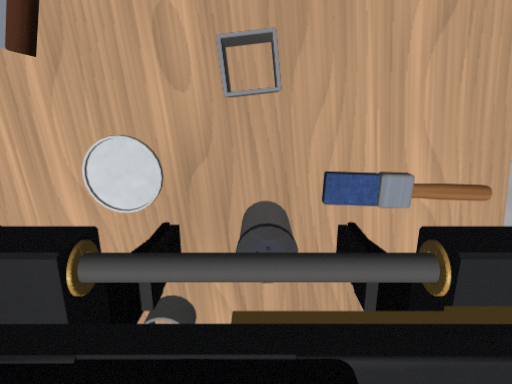

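The wrist view shows the large square at (249,62), axis-parallel, and the round dish at (123,173).

>>> servo_tool(targets=[{"offset":[0.04,-0.003,0],"dr":[0,0,-3]},{"offset":[0.08,-0.006,0],"dr":[0,0,-6]},{"offset":[0.115,-0.0095,0.01],"dr":[0,0,-6]},{"offset":[0.115,-0.0095,0.05],"dr":[0,0,-6]},{"offset":[0.115,-0.0095,0.09],"dr":[0,0,-6]},{"offset":[0.115,-0.0095,0.13],"dr":[0,0,-6]},{"offset":[0.115,-0.0095,0.165],"dr":[0,0,-6]},{"offset":[0.115,-0.0095,0.19],"dr":[0,0,-6]},{"offset":[0.115,-0.0095,0.201],"dr":[0,0,-6]},{"offset":[0.115,-0.0095,0.201],"dr":[0,0,-6]},{"offset":[0.115,-0.0095,0.201],"dr":[0,0,-6]}])

```text
time_s: 10.1
position: [0.6467, 0.2032, 0.02]
tcp_rot: [[-0.002, 1.0, 0.0], [1.0, 0.002, 0.0], [0.0, 0.0, -1.0]]
force: [0.5, -0.1, 0.1]
opening: 0.997
grasp_force: 0.0
```

>>> servo_tool(targets=[{"offset":[0,0,0],"dr":[0,0,0]},{"offset":[0,0,0],"dr":[0,0,0]},{"offset":[0,0,0],"dr":[0,0,0]},{"offset":[0,0,0],"dr":[0,0,0]},{"offset":[0,0,0],"dr":[0,0,0]},{"offset":[0,0,0],"dr":[0,0,0]},{"offset":[0,0,0],"dr":[0,0,0]},{"offset":[0,0,0],"dr":[0,0,0]},{"offset":[0,0,0],"dr":[0,0,0]}], gripper=1)

```text
time_s: 10.85
position: [0.6469, 0.2018, 0.0202]
tcp_rot: [[0.0, 1.0, 0.0], [1.0, -0.0, -0.0], [-0.0, 0.0, -1.0]]
force: [-1.8, -0.2, 5.4]
opening: 0.642
grasp_force: 30.0
```

>>> servo_tool(targets=[{"offset":[0,0,-0.02],"dr":[0,0,0]},{"offset":[0,0,-0.06],"dr":[0,0,0]},{"offset":[0,0,-0.1],"dr":[0,0,0]},{"offset":[0,0,-0.14],"dr":[0,0,0]},{"offset":[0,0,-0.18],"dr":[0,0,0]},{"offset":[0.02,-0.02,-0.2],"dr":[0,0,0]},{"offset":[0.04,-0.055,-0.2],"dr":[0,0,0]},{"offset":[0.06,-0.09,-0.2],"dr":[0,0,0]},{"offset":[0.08,-0.12,-0.2],"dr":[0,0,3]},{"offset":[0.088,-0.129,-0.2],"dr":[0,0,6]},{"offset":[0.088,-0.129,-0.2],"dr":[0,0,6]},{"offset":[0.088,-0.129,-0.2],"dr":[0,0,6]},{"offset":[0.088,-0.129,-0.2],"dr":[0,0,6]}])

```text
time_s: 11.93
position: [0.5189, 0.2896, 0.2194]
tcp_rot: [[0.104, 0.995, 0.001], [0.995, -0.104, -0.0], [-0.0, 0.001, -1.0]]
force: [-0.1, -0.0, -0.3]
opening: 0.638
grasp_force: 30.0
```

```bash
python3 -c "
from look import *
c=look('wrist5',[.517,.406,.008],sat=60)
# inner hole / cutter: dark pixels inside dish
hsv=cv2.cvtColor(c['color'],cv2.COLOR_RGB2HSV); m=((hsv[...,1]<110)&(hsv[...,2]<150)).astype(np.uint8)*255; m[200:]=0
q=proj(c,np.array([.5165,.407+.0155,.053]));_,cn,a=blob(c,q,m);P=np.array([plane(c,p[0],.053)[:2]*1000 for p in cn]).astype(np.float32);print(q,a,cv2.minAreaRect(P))"
```

```text
11.9333 [0.5189 0.2896 0.2194] yaw -6.0
expect px [245.  68.]
(((517.2366943359375, 405.6895446777344), (86.02261352539062, 86.90166473388672), 84.0633316040039), ((517.3018798828125, 406.4471130371094), 60.24199676513672))
[240.9293041   43.60474686] 385.0 ((516.7959594726562, 408.8917236328125), (30.22545623779297, 28.883888244628906), 82.5587387084961)
```

View pics/wrist5.png

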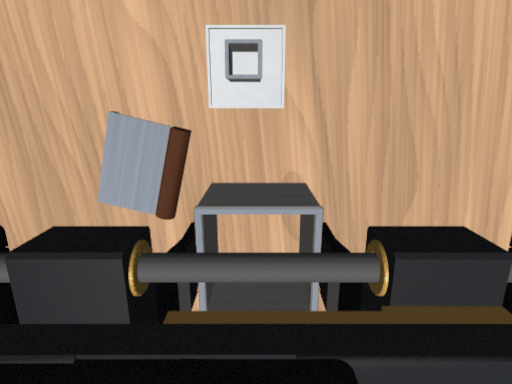

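The wrist view shows the small square standing in the dish at (243,60), with the large square held level at (258,245).

>>> servo_tool(targets=[{"offset":[0.04,-0.005,0],"dr":[0,0,0]},{"offset":[0.08,-0.01,0],"dr":[0,0,0]},{"offset":[0.116,-0.0142,0],"dr":[0,0,0]},{"offset":[0.116,-0.0142,0.04],"dr":[0,0,0]},{"offset":[0.116,-0.0142,0.08],"dr":[0,0,0]},{"offset":[0.116,-0.0142,0.115],"dr":[0,0,0]},{"offset":[0.116,-0.0142,0.13],"dr":[0,0,0]},{"offset":[0.116,-0.0142,0.13],"dr":[0,0,0]},{"offset":[0.116,-0.0142,0.13],"dr":[0,0,0]}])

```text
time_s: 12.73
position: [0.5167, 0.4058, 0.0882]
tcp_rot: [[0.106, 0.994, -0.002], [0.994, -0.106, -0.001], [-0.001, -0.001, -1.0]]
force: [0.5, 0.3, -0.3]
opening: 0.641
grasp_force: 30.0
```

>>> servo_tool(targets=[{"offset":[0.001,0,0.015],"dr":[0,0,0]},{"offset":[0.001,0,0.03],"dr":[0,0,0]},{"offset":[0.001,0,0.045],"dr":[0,0,0]},{"offset":[0.001,0,0.056],"dr":[0,0,0]},{"offset":[0.001,0,0.064],"dr":[0,0,0]},{"offset":[0.001,0,0.064],"dr":[0,0,0]},{"offset":[0.001,0,0.064],"dr":[0,0,0]}])

```text
time_s: 13.32
position: [0.5166, 0.4079, 0.0262]
tcp_rot: [[0.105, 0.994, 0.001], [0.994, -0.105, 0.001], [0.001, 0.001, -1.0]]
force: [-0.3, 0.5, -1.2]
opening: 0.642
grasp_force: 30.0
```

>>> servo_tool(targets=[{"offset":[0,0,0.0025],"dr":[0,0,0]},{"offset":[0,0,0.0025],"dr":[0,0,0]},{"offset":[0,0,0.0025],"dr":[0,0,0]}])

```text
time_s: 13.57
position: [0.5163, 0.408, 0.0237]
tcp_rot: [[0.104, 0.995, 0.001], [0.995, -0.104, 0.001], [0.001, 0.001, -1.0]]
force: [-0.3, 0.0, -1.0]
opening: 0.637
grasp_force: 30.0
```

>>> servo_tool(targets=[{"offset":[0,0,0],"dr":[0,0,0]},{"offset":[0,0,0],"dr":[0,0,0]},{"offset":[0,0,0],"dr":[0,0,0]},{"offset":[0,0,0],"dr":[0,0,0]},{"offset":[0,0,-0.02],"dr":[0,0,0]},{"offset":[0,0,-0.06],"dr":[0,0,0]},{"offset":[0,0,-0.1],"dr":[0,0,0]},{"offset":[0,0,-0.14],"dr":[0,0,0]},{"offset":[0,0,-0.18],"dr":[0,0,0]},{"offset":[0,0,-0.195],"dr":[0,0,0]},{"offset":[0,0,-0.195],"dr":[0,0,0]}], gripper=-1)

```text
time_s: 14.48
position: [0.5188, 0.4095, 0.2244]
tcp_rot: [[0.104, 0.994, 0.011], [0.995, -0.104, 0.006], [0.007, 0.01, -1.0]]
force: [0.2, 0.2, 0.2]
opening: 1.001
grasp_force: 0.0
```

>>> servo_tool(targets=[{"offset":[-0.741,0.205,0],"dr":[0,0,0]},{"offset":[-0.741,0.205,0],"dr":[0,0,0]},{"offset":[-0.741,0.205,0],"dr":[0,0,0]},{"offset":[-0.741,0.205,0],"dr":[0,0,0]},{"offset":[-0.741,0.205,0],"dr":[0,0,0]},{"offset":[-0.741,0.205,0],"dr":[0,0,0]},{"offset":[-0.741,0.205,0],"dr":[0,0,0]},{"offset":[-0.741,0.205,0],"dr":[0,0,0]},{"offset":[-0.741,0.205,0],"dr":[0,0,0]},{"offset":[-0.741,0.205,0],"dr":[0,0,0]},{"offset":[-0.741,0.205,0],"dr":[0,0,0]},{"offset":[-0.741,0.205,0],"dr":[0,0,0]},{"offset":[-0.741,0.205,0],"dr":[0,0,0]},{"offset":[-0.741,0.205,0],"dr":[0,0,0]},{"offset":[-0.741,0.205,0],"dr":[0,0,0]},{"offset":[-0.741,0.205,0],"dr":[0,0,-6]},{"offset":[-0.741,0.205,0],"dr":[0,0,-6]},{"offset":[-0.741,0.205,0],"dr":[0,0,-6]},{"offset":[-0.741,0.205,0],"dr":[0,0,-6]},{"offset":[-0.741,0.205,0],"dr":[0,0,-6]}])

```text
time_s: 16.15
position: [0.6414, -0.3562, 0.2152]
tcp_rot: [[0.005, 1.0, -0.001], [1.0, -0.005, -0.001], [-0.001, -0.001, -1.0]]
force: [0.7, -0.0, -0.0]
opening: 0.999
grasp_force: 0.0
```

```bash
cat >> look.py <<'E'
def ring(c,X,V=150,sat=110,top=215):
    "rim ellipse: fit to dark blob outline cast at height X[2]; enclosing circle + area"
    hsv=cv2.cvtColor(c['color'],cv2.COLOR_RGB2HSV); m=((hsv[...,1]<sat)&(hsv[...,2]<V)).astype(np.uint8)*255; m[top:]=0
    _,cn,a=blob(c,proj(c,np.array(X)),m); P=np.array([plane(c,p[0],X[2])[:2]*1000 for p in cn]).astype(np.float32)
    return a,cv2.minEnclosingCircle(P),cv2.minAreaRect(P)
E
python3 -c "
from look import *
c=look('wrist6',[.643,-.234,.05]); print(ring(c,[.643,-.234,.05]))
w=dict(np.load('pics/wrist4.npz')); print('rdish',rim(w,(123,173),.008,sat=60))"
```

```text
16.15 [ 0.6414 -0.3562  0.2152] yaw -0.3
expect px [259.  54.]
(((644.3482055664062, -232.41395568847656), (37.243534088134766, 33.721500396728516), 89.6681137084961), ((644.304931640625, -232.32058715820312), 19.0109920501709))
(1200.0, ((644.2969360351562, -232.87716674804688), 19.138322830200195), ((645.010009765625, -232.837646484375), (33.99135208129883, 37.661434173583984), 12.451292037963867))
rdish (((477.7026672363281, 99.16207885742188), (96.15668487548828, 96.21990203857422), 75.70291137695312), ((477.5298156738281, 99.46612548828125), 48.81177520751953))
```

View pics/wrist6.png

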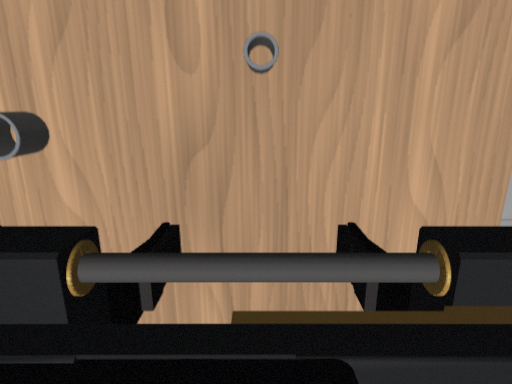

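The wrist view shows the small ring at (261,52) and the large ring at the left edge (5,135).

>>> servo_tool(targets=[{"offset":[0.04,0.002,0],"dr":[0,0,0]},{"offset":[0.08,0.002,0],"dr":[0,0,0]},{"offset":[0.115,0.002,0.01],"dr":[0,0,0]},{"offset":[0.125,0.002,0.05],"dr":[0,0,0]},{"offset":[0.125,0.002,0.09],"dr":[0,0,0]},{"offset":[0.125,0.002,0.13],"dr":[0,0,0]},{"offset":[0.125,0.002,0.165],"dr":[0,0,0]},{"offset":[0.125,0.002,0.187],"dr":[0,0,0]},{"offset":[0.125,0.002,0.196],"dr":[0,0,0]},{"offset":[0.125,0.002,0.196],"dr":[0,0,0]},{"offset":[0.125,0.002,0.196],"dr":[0,0,0]}])

```text
time_s: 17.12
position: [0.6444, -0.2247, 0.0223]
tcp_rot: [[-0.001, 1.0, -0.0], [1.0, 0.001, 0.0], [0.0, -0.0, -1.0]]
force: [-0.4, -1.1, -0.0]
opening: 1.0
grasp_force: 0.0
```

>>> servo_tool(targets=[{"offset":[0,0,0],"dr":[0,0,0]},{"offset":[0,0,0],"dr":[0,0,0]},{"offset":[0,0,0],"dr":[0,0,0]},{"offset":[0,0,0],"dr":[0,0,0]},{"offset":[0,0,0],"dr":[0,0,0]},{"offset":[0,0,0],"dr":[0,0,0]},{"offset":[0,0,0],"dr":[0,0,0]},{"offset":[0,0,0],"dr":[0,0,0]},{"offset":[0,0,0],"dr":[0,0,0]},{"offset":[0,0,0],"dr":[0,0,0]},{"offset":[0,0,0],"dr":[0,0,0]},{"offset":[0,0,0],"dr":[0,0,0]}], gripper=1)

```text
time_s: 18.12
position: [0.6443, -0.2256, 0.0219]
tcp_rot: [[-0.0, 1.0, -0.0], [1.0, 0.0, 0.0], [0.0, -0.0, -1.0]]
force: [0.9, 0.2, -0.2]
opening: 0.361
grasp_force: 29.1
```

The arm settled about 6 mm past the ring in y, so I'll regrip centred.

>>> servo_tool(targets=[{"offset":[0,0,0],"dr":[0,0,0]},{"offset":[0,0,0],"dr":[0,0,0]},{"offset":[0,0,0],"dr":[0,0,0]},{"offset":[-0.003,0,0.002],"dr":[0,0,0]},{"offset":[-0.006,0,0.003],"dr":[0,0,0]},{"offset":[-0.006,0,0.003],"dr":[0,0,0]}], gripper=-0.1)

```text
time_s: 18.62
position: [0.6443, -0.2324, 0.0188]
tcp_rot: [[0.0, 1.0, -0.0], [1.0, -0.0, -0.0], [-0.0, -0.0, -1.0]]
force: [0.7, -0.6, -0.5]
opening: 0.542
grasp_force: 0.0
```

>>> servo_tool(targets=[{"offset":[0,0,0],"dr":[0,0,0]},{"offset":[0,0,0],"dr":[0,0,0]},{"offset":[0,0,0],"dr":[0,0,0]},{"offset":[0,0,0],"dr":[0,0,0]},{"offset":[0,0,0],"dr":[0,0,0]},{"offset":[0,0,0],"dr":[0,0,0]}], gripper=1)

```text
time_s: 19.12
position: [0.6443, -0.2315, 0.019]
tcp_rot: [[-0.0, 1.0, -0.0], [1.0, 0.0, 0.0], [0.0, -0.0, -1.0]]
force: [-0.0, 0.5, 0.5]
opening: 0.364
grasp_force: 30.0
```

>>> servo_tool(targets=[{"offset":[0,0,-0.02],"dr":[0,0,0]},{"offset":[0,0,-0.06],"dr":[0,0,0]},{"offset":[0,0,-0.1],"dr":[0,0,0]},{"offset":[0,0,-0.14],"dr":[0,0,0]},{"offset":[0,0,-0.18],"dr":[0,0,0]},{"offset":[0.331,-0.167,-0.19],"dr":[0,0,0]},{"offset":[0.331,-0.167,-0.19],"dr":[0,0,0]},{"offset":[0.331,-0.167,-0.19],"dr":[0,0,0]},{"offset":[0.331,-0.167,-0.19],"dr":[0,0,0]},{"offset":[0.331,-0.167,-0.19],"dr":[0,0,0]},{"offset":[0.331,-0.167,-0.19],"dr":[0,0,0]},{"offset":[0.331,-0.167,-0.19],"dr":[0,0,0]},{"offset":[0.331,-0.167,-0.19],"dr":[0,0,0]},{"offset":[0.331,-0.167,-0.19],"dr":[0,0,0]},{"offset":[0.331,-0.167,-0.19],"dr":[0,0,0]},{"offset":[0.331,-0.167,-0.15],"dr":[0,0,0]},{"offset":[0.331,-0.167,-0.11],"dr":[0,0,0]},{"offset":[0.331,-0.167,-0.07],"dr":[0,0,0]},{"offset":[0.331,-0.167,-0.05],"dr":[0,0,0]},{"offset":[0.331,-0.167,-0.05],"dr":[0,0,0]}])

```text
time_s: 20.78
position: [0.4744, 0.0991, 0.0653]
tcp_rot: [[0.0, 1.0, -0.009], [1.0, -0.0, 0.0], [0.0, -0.009, -1.0]]
force: [-0.3, -0.1, -0.6]
opening: 0.361
grasp_force: 30.0
```

>>> servo_tool(targets=[{"offset":[0,0.001,0.015],"dr":[0,0,0]},{"offset":[0,0.001,0.03],"dr":[0,0,0]},{"offset":[0,0.001,0.038],"dr":[0,0,0]},{"offset":[0,0.001,0.038],"dr":[0,0,0]},{"offset":[0,0.001,0.038],"dr":[0,0,0]}])

```text
time_s: 21.2
position: [0.4789, 0.0992, 0.0317]
tcp_rot: [[0.0, 1.0, 0.001], [1.0, -0.0, -0.0], [-0.0, 0.001, -1.0]]
force: [-0.4, -0.5, 0.8]
opening: 0.366
grasp_force: 30.0
```

>>> servo_tool(targets=[{"offset":[0,-0.001,0.005],"dr":[0,0,0]},{"offset":[0,-0.001,0.009],"dr":[0,0,0]},{"offset":[0,-0.001,0.009],"dr":[0,0,0]},{"offset":[0,-0.001,0.009],"dr":[0,0,0]}])

```text
time_s: 21.53
position: [0.4773, 0.0994, 0.0222]
tcp_rot: [[-0.0, 1.0, 0.0], [1.0, 0.0, -0.0], [-0.0, 0.0, -1.0]]
force: [-0.4, 0.1, -0.1]
opening: 0.365
grasp_force: 30.0
```

>>> servo_tool(targets=[{"offset":[0,0,0],"dr":[0,0,0]},{"offset":[0,0,0],"dr":[0,0,0]},{"offset":[0,0,0],"dr":[0,0,0]},{"offset":[0,0,0],"dr":[0,0,0]},{"offset":[0,0,-0.02],"dr":[0,0,0]},{"offset":[0,0,-0.06],"dr":[0,0,0]},{"offset":[0,0,-0.1],"dr":[0,0,0]},{"offset":[0,0,-0.14],"dr":[0,0,0]},{"offset":[0,0,-0.18],"dr":[0,0,0]},{"offset":[0,0,-0.195],"dr":[0,0,0]},{"offset":[0,0,-0.195],"dr":[0,0,0]}], gripper=-1)

```text
time_s: 22.45
position: [0.4802, 0.0995, 0.2216]
tcp_rot: [[-0.0, 1.0, 0.011], [1.0, 0.0, -0.0], [-0.0, 0.011, -1.0]]
force: [0.9, 0.7, -0.6]
opening: 0.991
grasp_force: 0.0
```

>>> servo_tool(targets=[{"offset":[-0.529,-0.107,0],"dr":[0,0,0]},{"offset":[-0.529,-0.107,0],"dr":[0,0,0]},{"offset":[-0.529,-0.107,0],"dr":[0,0,0]},{"offset":[-0.529,-0.107,0],"dr":[0,0,0]},{"offset":[-0.529,-0.107,0],"dr":[0,0,0]},{"offset":[-0.529,-0.107,0],"dr":[0,0,0]},{"offset":[-0.529,-0.107,0],"dr":[0,0,0]},{"offset":[-0.529,-0.107,0],"dr":[0,0,0]},{"offset":[-0.529,-0.107,0],"dr":[0,0,0]},{"offset":[-0.529,-0.107,0],"dr":[0,0,0]},{"offset":[-0.529,-0.107,0],"dr":[0,0,0]},{"offset":[-0.529,-0.107,0],"dr":[0,0,0]},{"offset":[-0.529,-0.107,0],"dr":[0,0,0]},{"offset":[-0.529,-0.107,0],"dr":[0,0,0]},{"offset":[-0.529,-0.107,0],"dr":[0,0,0]},{"offset":[-0.529,-0.107,0],"dr":[0,0,0]},{"offset":[-0.529,-0.107,0],"dr":[0,0,0]},{"offset":[-0.529,-0.107,0],"dr":[0,0,0]}])

```text
time_s: 23.95
position: [0.3705, -0.4277, 0.2166]
tcp_rot: [[-0.002, 1.0, -0.001], [1.0, 0.002, 0.002], [0.002, -0.001, -1.0]]
force: [-0.3, 0.1, -0.3]
opening: 1.0
grasp_force: 0.0
```

```bash
python3 -c "
from look import *
c=look('wrist7',[.371,-.311,.05]); print(ring(c,[.371,-.311,.05]))"
```

```text
23.95 [ 0.3705 -0.4277  0.2166] yaw 0.1
expect px [259.  61.]
(((371.2713317871094, -311.84295654296875), (48.8946647644043, 49.78861618041992), 0.08145070821046829), ((371.29486083984375, -311.9695739746094), 25.476655960083008))
(2256.0, ((371.482177734375, -312.1893005371094), 25.832050323486328), ((371.3131103515625, -311.81231689453125), (49.78355026245117, 49.742122650146484), 42.18311309814453))
```

>>> servo_tool(targets=[{"offset":[0.04,0.001,0],"dr":[0,0,0]},{"offset":[0.08,0.001,0],"dr":[0,0,0]},{"offset":[0.114,0.001,0.01],"dr":[0,0,0]},{"offset":[0.114,0.001,0.05],"dr":[0,0,0]},{"offset":[0.114,0.001,0.09],"dr":[0,0,0]},{"offset":[0.114,0.001,0.12],"dr":[0,0,0]},{"offset":[0.114,0.001,0.12],"dr":[0,0,0]},{"offset":[0.114,0.001,0.12],"dr":[0,0,0]}])

```text
time_s: 24.67
position: [0.371, -0.3141, 0.0964]
tcp_rot: [[-0.001, 1.0, -0.002], [1.0, 0.001, 0.003], [0.003, -0.002, -1.0]]
force: [0.4, -0.0, 1.2]
opening: 0.997
grasp_force: 0.0
```

>>> servo_tool(targets=[{"offset":[0.002,0,0.03],"dr":[0,0,0]},{"offset":[0.002,0,0.06],"dr":[0,0,0]},{"offset":[0.002,0,0.077],"dr":[0,0,0]},{"offset":[0.002,0,0.077],"dr":[0,0,0]},{"offset":[0.002,0,0.077],"dr":[0,0,0]}])

```text
time_s: 25.08
position: [0.3722, -0.3145, 0.0214]
tcp_rot: [[-0.0, 1.0, 0.001], [1.0, 0.0, -0.002], [-0.002, 0.001, -1.0]]
force: [-0.4, -0.5, 0.4]
opening: 0.996
grasp_force: 0.0
```

>>> servo_tool(targets=[{"offset":[0,0,0],"dr":[0,0,0]},{"offset":[0,0,0],"dr":[0,0,0]},{"offset":[0,0,0],"dr":[0,0,0]},{"offset":[0,0,0],"dr":[0,0,0]},{"offset":[0,0,0],"dr":[0,0,0]},{"offset":[0,0,0],"dr":[0,0,0]},{"offset":[0,0,0],"dr":[0,0,0]},{"offset":[0,0,0],"dr":[0,0,0]},{"offset":[0,0,0],"dr":[0,0,0]},{"offset":[0,0,0],"dr":[0,0,0]}], gripper=1)

```text
time_s: 25.92
position: [0.3713, -0.3137, 0.0202]
tcp_rot: [[0.0, 1.0, 0.0], [1.0, -0.0, -0.0], [-0.0, 0.0, -1.0]]
force: [-0.9, 0.5, 3.2]
opening: 0.54
grasp_force: 30.0
```

>>> servo_tool(targets=[{"offset":[0,0,-0.02],"dr":[0,0,0]},{"offset":[0,0,-0.06],"dr":[0,0,0]},{"offset":[0,0,-0.1],"dr":[0,0,0]},{"offset":[0,0,-0.14],"dr":[0,0,0]},{"offset":[0,0,-0.18],"dr":[0,0,0]},{"offset":[0.299,0.107,-0.2],"dr":[0,0,0]},{"offset":[0.299,0.107,-0.2],"dr":[0,0,0]},{"offset":[0.299,0.107,-0.2],"dr":[0,0,0]},{"offset":[0.299,0.107,-0.2],"dr":[0,0,0]},{"offset":[0.299,0.107,-0.2],"dr":[0,0,0]},{"offset":[0.299,0.107,-0.2],"dr":[0,0,0]},{"offset":[0.299,0.107,-0.2],"dr":[0,0,0]},{"offset":[0.299,0.107,-0.2],"dr":[0,0,0]},{"offset":[0.299,0.107,-0.2],"dr":[0,0,0]},{"offset":[0.299,0.107,-0.2],"dr":[0,0,0]},{"offset":[0.299,0.107,-0.2],"dr":[0,0,0]},{"offset":[0.299,0.107,-0.2],"dr":[0,0,0]}])

```text
time_s: 27.33
position: [0.4777, -0.0156, 0.2197]
tcp_rot: [[0.001, 1.0, -0.001], [1.0, -0.001, -0.0], [-0.0, -0.001, -1.0]]
force: [0.3, -1.0, -0.3]
opening: 0.536
grasp_force: 30.0
```

```bash
python3 -c "
from look import *
c=look('wrist8',[.478,.0993,.008],sat=60); print(ring(c,[.478,.0993+.0155,.053]))
cv2.imwrite('pics/wrist8.png',c['color'][:,:,::-1])"
```

```text
27.3333 [ 0.4777 -0.0156  0.2197] yaw -0.1
expect px [258.  68.]
(((477.1405944824219, 98.90003967285156), (95.4984130859375, 94.99478149414062), 89.89720916748047), ((477.0599670410156, 99.09286499023438), 48.10861587524414))
(267.0, ((477.61676025390625, 99.34272766113281), 13.773603439331055), ((477.54791259765625, 102.87773132324219), (19.43478775024414, 26.568798065185547), 87.75897979736328))
```

View pics/wrist8.png

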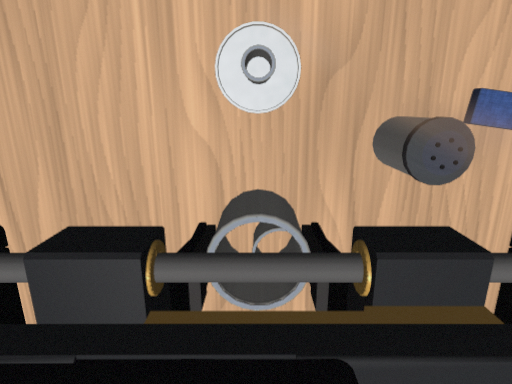

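The wrist view shows the small ring in the dish with its rim at about (258,64), the medium ring held level at (259,260), and the shaker at (430,150).

```bash
python3 -c "
from look import *
c=dict(np.load('pics/wrist8.npz')); g=cv2.cvtColor(c['color'],cv2.COLOR_RGB2GRAY)
m=(g<185).astype(np.uint8)*255; d=np.zeros_like(m); cv2.circle(d,(258,66),34,255,-1); m&=d
cn=max(cv2.findContours(m,0,1)[0],key=cv2.contourArea); print(cv2.boundingRect(cn),cv2.contourArea(cn))
P=np.array([plane(c,p[0],.053)[:2]*1000 for p in cn]).astype(np.float32);print(cv2.boundingRect(P))
print(proj(c,np.array([.4773,.0994,.053])))"
```

```text
(241, 44, 35, 41) 1023.0
(461, 79, 34, 38)
[257.47400711  62.65194622]
```

>>> servo_tool(targets=[{"offset":[0.04,0,0],"dr":[0,0,0]},{"offset":[0.08,0,0],"dr":[0,0,0]},{"offset":[0.113,0,0],"dr":[0,0,0]},{"offset":[0.113,0,0.04],"dr":[0,0,0]},{"offset":[0.113,0,0.08],"dr":[0,0,0]},{"offset":[0.113,0,0.115],"dr":[0,0,0]},{"offset":[0.113,0,0.13],"dr":[0,0,0]},{"offset":[0.113,0,0.13],"dr":[0,0,0]},{"offset":[0.113,0,0.13],"dr":[0,0,0]},{"offset":[0.113,0,0.13],"dr":[0,0,0]}])

```text
time_s: 28.22
position: [0.4795, 0.0975, 0.0909]
tcp_rot: [[0.001, 1.0, 0.002], [1.0, -0.001, -0.0], [-0.0, 0.002, -1.0]]
force: [0.9, -0.3, -1.1]
opening: 0.541
grasp_force: 30.0
```

>>> servo_tool(targets=[{"offset":[0,-0.001,0.012],"dr":[0,0,0]},{"offset":[0,-0.001,0.025],"dr":[0,0,0]},{"offset":[0,-0.001,0.038],"dr":[0,0,0]},{"offset":[0,-0.001,0.05],"dr":[0,0,0]},{"offset":[0,-0.001,0.06],"dr":[0,0,0]},{"offset":[0,-0.001,0.065],"dr":[0,0,0]},{"offset":[0,-0.001,0.065],"dr":[0,0,0]},{"offset":[0,-0.001,0.065],"dr":[0,0,0]}])

```text
time_s: 28.88
position: [0.4779, 0.0982, 0.0256]
tcp_rot: [[0.0, 1.0, 0.001], [1.0, -0.0, -0.0], [-0.0, 0.001, -1.0]]
force: [-0.4, 0.1, -0.9]
opening: 0.539
grasp_force: 30.0
```

>>> servo_tool(targets=[{"offset":[0,0,0.002],"dr":[0,0,0]},{"offset":[0,0,0.002],"dr":[0,0,0]},{"offset":[0,0,0.002],"dr":[0,0,0]}])

```text
time_s: 29.13
position: [0.4776, 0.0984, 0.0234]
tcp_rot: [[-0.0, 1.0, 0.001], [1.0, 0.0, -0.0], [-0.0, 0.001, -1.0]]
force: [-0.4, -0.1, -1.4]
opening: 0.543
grasp_force: 30.0
```

>>> servo_tool(targets=[{"offset":[0,0,0],"dr":[0,0,0]},{"offset":[0,0,0],"dr":[0,0,0]},{"offset":[0,0,0],"dr":[0,0,0]},{"offset":[0,0,0],"dr":[0,0,0]},{"offset":[0,0,-0.02],"dr":[0,0,0]},{"offset":[0,0,-0.06],"dr":[0,0,0]},{"offset":[0,0,-0.1],"dr":[0,0,0]},{"offset":[0,0,-0.14],"dr":[0,0,0]},{"offset":[0,0,-0.18],"dr":[0,0,0]},{"offset":[0,0,-0.195],"dr":[0,0,0]},{"offset":[0,0,-0.195],"dr":[0,0,0]}], gripper=-1)

```text
time_s: 30.05
position: [0.4802, 0.0985, 0.2226]
tcp_rot: [[-0.0, 1.0, 0.011], [1.0, 0.0, -0.0], [-0.0, 0.011, -1.0]]
force: [0.2, 0.4, -0.5]
opening: 0.998
grasp_force: 0.0
```

>>> servo_tool(targets=[{"offset":[-0.32,0.025,0],"dr":[0,0,0]},{"offset":[-0.32,0.025,0],"dr":[0,0,0]},{"offset":[-0.32,0.025,0],"dr":[0,0,0]},{"offset":[-0.32,0.025,0],"dr":[0,0,0]},{"offset":[-0.32,0.025,0],"dr":[0,0,0]},{"offset":[-0.32,0.025,0],"dr":[0,0,0]},{"offset":[-0.32,0.025,0],"dr":[0,0,0]},{"offset":[-0.32,0.025,0],"dr":[0,0,0]},{"offset":[-0.32,0.025,0],"dr":[0,0,0]},{"offset":[-0.32,0.025,0],"dr":[0,0,0]},{"offset":[-0.32,0.025,0],"dr":[0,0,0]},{"offset":[-0.32,0.025,0],"dr":[0,0,0]}])

```text
time_s: 31.05
position: [0.5015, -0.2198, 0.2172]
tcp_rot: [[-0.001, 1.0, -0.002], [1.0, 0.001, 0.002], [0.002, -0.002, -1.0]]
force: [0.2, -0.0, -0.3]
opening: 0.999
grasp_force: 0.0
```

```bash
python3 -c "
from look import *
c=look('wrist9',[.5026,-.1065,.05]); print(ring(c,[.5026,-.1065,.05]))"
```

```text
31.05 [ 0.5015 -0.2198  0.2172] yaw 0.1
expect px [260.  65.]
(((502.5171203613281, -106.48210144042969), (65.63323974609375, 65.57647705078125), 0.031741026788949966), ((502.53887939453125, -106.28971862792969), 33.14974594116211))
(3846.0, ((502.8746337890625, -106.32845306396484), 33.327842712402344), ((502.63201904296875, -105.98319244384766), (65.37956237792969, 65.52709197998047), 46.012569427490234))
```

>>> servo_tool(targets=[{"offset":[0.04,0.001,0],"dr":[0,0,0]},{"offset":[0.08,0.001,0],"dr":[0,0,0]},{"offset":[0.113,0.001,0.01],"dr":[0,0,0]},{"offset":[0.113,0.001,0.05],"dr":[0,0,0]},{"offset":[0.113,0.001,0.09],"dr":[0,0,0]},{"offset":[0.113,0.001,0.12],"dr":[0,0,0]},{"offset":[0.113,0.001,0.12],"dr":[0,0,0]},{"offset":[0.113,0.001,0.12],"dr":[0,0,0]}])

```text
time_s: 31.77
position: [0.5021, -0.107, 0.0972]
tcp_rot: [[-0.002, 1.0, -0.004], [1.0, 0.002, 0.002], [0.002, -0.004, -1.0]]
force: [-0.1, -0.0, 0.1]
opening: 0.998
grasp_force: 0.0
```

>>> servo_tool(targets=[{"offset":[0.001,0,0.03],"dr":[0,0,0]},{"offset":[0.001,0,0.06],"dr":[0,0,0]},{"offset":[0.001,0,0.077],"dr":[0,0,0]},{"offset":[0.001,0,0.077],"dr":[0,0,0]},{"offset":[0.001,0,0.077],"dr":[0,0,0]}])

```text
time_s: 32.18
position: [0.5044, -0.1079, 0.0225]
tcp_rot: [[-0.0, 1.0, 0.002], [1.0, 0.0, -0.001], [-0.001, 0.002, -1.0]]
force: [-0.1, -0.4, 0.2]
opening: 0.997
grasp_force: 0.0
```

>>> servo_tool(targets=[{"offset":[0,0,0],"dr":[0,0,0]},{"offset":[0,0,0],"dr":[0,0,0]},{"offset":[0,0,0],"dr":[0,0,0]},{"offset":[0,0,0],"dr":[0,0,0]},{"offset":[0,0,0],"dr":[0,0,0]},{"offset":[0,0,0],"dr":[0,0,0]},{"offset":[0,0,0],"dr":[0,0,0]},{"offset":[0,0,0],"dr":[0,0,0]},{"offset":[0,0,0],"dr":[0,0,0]}], gripper=1)

```text
time_s: 32.93
position: [0.5037, -0.1078, 0.022]
tcp_rot: [[-0.0, 1.0, 0.001], [1.0, 0.0, -0.001], [-0.001, 0.001, -1.0]]
force: [-1.5, 0.4, 6.9]
opening: 0.726
grasp_force: 30.0
```

>>> servo_tool(targets=[{"offset":[0,0,-0.02],"dr":[0,0,0]},{"offset":[0,0,-0.06],"dr":[0,0,0]},{"offset":[0,0,-0.1],"dr":[0,0,0]},{"offset":[0,0,-0.14],"dr":[0,0,0]},{"offset":[0,0,-0.18],"dr":[0,0,0]},{"offset":[0.03,-0.01,-0.2],"dr":[0,0,0]},{"offset":[0.06,-0.02,-0.2],"dr":[0,0,0]},{"offset":[0.09,-0.025,-0.2],"dr":[0,0,0]},{"offset":[0.09,-0.025,-0.2],"dr":[0,0,0]},{"offset":[0.09,-0.025,-0.2],"dr":[0,0,0]},{"offset":[0.09,-0.025,-0.2],"dr":[0,0,0]}])

```text
time_s: 33.85
position: [0.4785, -0.0179, 0.221]
tcp_rot: [[-0.001, 1.0, 0.0], [1.0, 0.001, -0.001], [-0.001, 0.0, -1.0]]
force: [0.5, -0.4, -1.3]
opening: 0.727
grasp_force: 30.0
```

```bash
python3 -c "
from look import *
c=look('wrist10',[.477,.099,.008],sat=60); g=cv2.cvtColor(c['color'],cv2.COLOR_RGB2GRAY)
q=proj(c,np.array([.4777,.1,.053]));print(q)
m=(g<185).astype(np.uint8)*255; d=np.zeros_like(m); cv2.circle(d,tuple(int(v) for v in q.round()),34,255,-1); m&=d
cn=max(cv2.findContours(m,0,1)[0],key=cv2.contourArea); print(cv2.boundingRect(cn),cv2.contourArea(cn))
P=np.array([plane(c,p[0],.053)[:2]*1000 for p in cn]).astype(np.float32);print(cv2.boundingRect(P))"
```

```text
33.85 [ 0.4785 -0.0179  0.221 ] yaw 0.0
expect px [257.  66.]
(((476.9974365234375, 98.98956298828125), (95.40615844726562, 95.11203002929688), 44.41135025024414), ((477.3419189453125, 98.95167541503906), 48.188629150390625))
[257.02209434  59.60737681]
(232, 31, 52, 57) 2189.0
(453, 74, 51, 52)
```

View pics/wrist10.png

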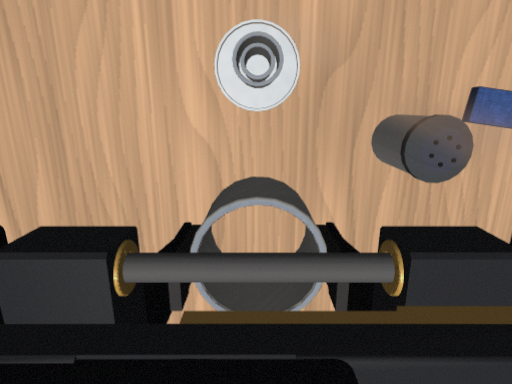

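The wrist view shows the medium and small rings nested in the dish at about (257,62), with the large ring held level at (258,255).

>>> servo_tool(targets=[{"offset":[0.04,0,0],"dr":[0,0,0]},{"offset":[0.08,0,0],"dr":[0,0,0]},{"offset":[0.116,0,0],"dr":[0,0,0]},{"offset":[0.116,0,0.04],"dr":[0,0,0]},{"offset":[0.116,0,0.08],"dr":[0,0,0]},{"offset":[0.116,0,0.115],"dr":[0,0,0]},{"offset":[0.116,0,0.13],"dr":[0,0,0]},{"offset":[0.116,0,0.13],"dr":[0,0,0]},{"offset":[0.116,0,0.13],"dr":[0,0,0]},{"offset":[0.116,0,0.13],"dr":[0,0,0]}])

```text
time_s: 34.73
position: [0.4798, 0.0976, 0.0917]
tcp_rot: [[0.001, 1.0, 0.002], [1.0, -0.001, -0.0], [-0.0, 0.002, -1.0]]
force: [0.0, 0.8, -0.4]
opening: 0.728
grasp_force: 30.0
```

>>> servo_tool(targets=[{"offset":[0.001,-0.001,0.012],"dr":[0,0,0]},{"offset":[0.001,-0.001,0.025],"dr":[0,0,0]},{"offset":[0.001,-0.001,0.038],"dr":[0,0,0]},{"offset":[0.001,-0.001,0.05],"dr":[0,0,0]},{"offset":[0.001,-0.001,0.06],"dr":[0,0,0]},{"offset":[0.001,-0.001,0.064],"dr":[0,0,0]},{"offset":[0.001,-0.001,0.064],"dr":[0,0,0]},{"offset":[0.001,-0.001,0.064],"dr":[0,0,0]}])

```text
time_s: 35.4
position: [0.478, 0.0993, 0.0277]
tcp_rot: [[0.0, 1.0, 0.001], [1.0, -0.0, -0.0], [-0.0, 0.001, -1.0]]
force: [0.8, 0.2, -1.4]
opening: 0.73
grasp_force: 30.0
```

Lower 2 mm, release and lift. Then move back in -y so the dish is in view.

>>> servo_tool(targets=[{"offset":[0,0,0.002],"dr":[0,0,0]},{"offset":[0,0,0.0025],"dr":[0,0,0]},{"offset":[0,0,0.0025],"dr":[0,0,0]}])

```text
time_s: 35.65
position: [0.4779, 0.0994, 0.025]
tcp_rot: [[-0.0, 1.0, 0.001], [1.0, 0.0, -0.0], [-0.0, 0.001, -1.0]]
force: [0.7, -0.0, -0.0]
opening: 0.729
grasp_force: 30.0
```

>>> servo_tool(targets=[{"offset":[0,0,0],"dr":[0,0,0]},{"offset":[0,0,0],"dr":[0,0,0]},{"offset":[0,0,0],"dr":[0,0,0]},{"offset":[0,0,0],"dr":[0,0,0]},{"offset":[0,0,-0.02],"dr":[0,0,0]},{"offset":[0,0,-0.06],"dr":[0,0,0]},{"offset":[0,0,-0.1],"dr":[0,0,0]},{"offset":[0,0,-0.14],"dr":[0,0,0]},{"offset":[0,0,-0.18],"dr":[0,0,0]},{"offset":[-0.03,0,-0.2],"dr":[0,0,0]},{"offset":[-0.07,0,-0.2],"dr":[0,0,0]},{"offset":[-0.11,0,-0.2],"dr":[0,0,0]},{"offset":[-0.12,0,-0.2],"dr":[0,0,0]},{"offset":[-0.12,0,-0.2],"dr":[0,0,0]},{"offset":[-0.12,0,-0.2],"dr":[0,0,0]}], gripper=-1)

```text
time_s: 36.9
position: [0.4768, -0.0205, 0.2242]
tcp_rot: [[0.002, 1.0, -0.001], [1.0, -0.002, 0.001], [0.001, -0.001, -1.0]]
force: [-0.6, 0.8, -0.3]
opening: 0.998
grasp_force: 0.0
```

```bash
python3 -c "
from look import *
w=viewer.capture('wrist')['color'][0:192,130:386]; s=viewer.capture('side')['color'][195:323,170:298]; sc=viewer.capture('scene')['color'][110:238,250:420]
f=lambda a,k: cv2.resize(a,None,fx=k,fy=k,interpolation=cv2.INTER_CUBIC)
a=f(w,1.5); b=f(s,2.25)[:288,:]; top=np.hstack([a,b[:,:288]]); d=f(sc,2); o=np.zeros((288+256,max(top.shape[1],340),3),np.uint8); o[:288,:top.shape[1]]=top; o[288:,:340]=d
cv2.imwrite('pics/fin.png',o[:,:,::-1]); print(bot.read_state()['time_s'],o.shape)"
```

```text
37.05 (544, 672, 3)
```

View pics/fin.png

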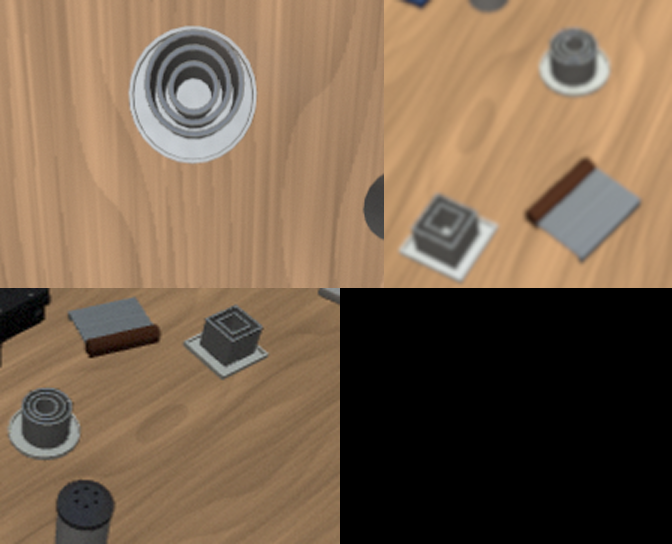

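The montage shows all three rings nested concentrically in the round dish (wrist crop, about (193,92)). Both squares are nested and aligned in the square dish, and the shaker and scraper are in place.

```bash
python3 -c "
from rig import ticket
print(ticket.hand_in())"
```

```text
the job is handed in; nothing more can be done
None
```

I nested the three round cutters in the round dish and the two squares in the square dish, and handed the job in at about 37 s; the final pictures showed both stacks centred and the shaker and scraper still in place, but the hand-in gave no verdict.

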